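# Tap a tube rotator's bearing cup home square

## Robot

A 6-joint arm with a two-finger parallel gripper is mounted at the origin on a cart in front of the work surface, level with it; the furniture and walls round the work are solid. World frame = base frame: x ahead of the robot, y to its left, z up, the work surface at z = 0. Lengths are in m, angles in rad, forces in N, time in s.
With the tool pointing down it reaches from about 0.35 to 0.85 m from the base axis. Payload 8.1 kg.
Tool frame: the origin (TCP) lies at the centre of the arm's flange, where the gripper is bolted on; the fingertips stand 186 mm ahead of it and the grasp point (between the pads) lies 167 mm ahead of it (robot.grasp_offset is the distance from the TCP to the grasp point, in m); z points along the fingers, y is the line along which they close (so a half turn about z gives the same grasp; the last joint's range is limited). The gripper opens to 93 mm and grips with 3 to 60 N. Pads are 15 mm wide; open, the fingers measure 128 mm over their backs; the gripper's body (75 mm by 188 mm) begins 65 mm behind the grasp point.
Start: joints at [1.205, 0.13, 1.488, -0, 1.523, -0.085], TCP at [0.166, 0.577, 0.405] pointing down, gripper open.
Joint ranges: [-2.96, 2.96], [-0.89, 2.26], [0.02, 2.5], [-1.34, 4.48], [0, 2.73], [-2.66, 2.66]. Speed limits (rad/s): [2.39, 2.39, 2.79, 3.14, 3.14, 3.14].

## Interface

Orientations are given as a rotation vector (axis times angle).
In Python, from plant import robot gives the robot as it stands.
- The arm moves only by the tool drive_tool, never from a script. Its argument "moves" is one flat list of numbers, 7 for each row, row after row: the finger opening in mm, from 0 to 93, then the shift along the tool's x, y, z in mm, then the turn, a rotation vector about the tool's x, y, z in degrees. A call has 1 to 8 rows; each row shifts and turns the commanded pose from where the row before left it, along the tool's axes as they then stand; what a row does not reach is not made up. A row lasts 1/10 s, in which the tool goes at most 50 mm and 8.59 degrees, less where a joint would pass 70% of its speed; a pose out of reach is approached as far as the arm can. A call is refused whole if a number of a shift passes 50 or a number of a turn 8.59, either way. A call with a gripper value outside its range is refused whole. The fingers move at their own pace and stop on an object; "grip_force" is the grip in N (left out, the last holds). Time passes only in rows, so rows that do not move let the fingers close. It gives the time, the measured TCP pose, the force, the opening and the grip force at its end, in the units of the state.
- robot.read_state(): the state, without advancing time (a new reading comes with each control period).
- robot.read_camera(name): name is "scene" or "top" or "wrist"; returns a dict with "color" (420x560x3 uint8, red, green, blue), "depth" (420x560 float32, m along the optical axis (not along the pixel's ray), 0 where there is no reading), "mtx" (3x3 intrinsics, pixels), "R" (3x3) and "t" (3): a world point X has camera coordinates R X + t. Camera axes: x right, y down, z forward; pixel columns grow to the right and rows downward; lengths in m; the calibration is good to about 2 mm. The wrist camera is an equidistant fisheye: a pixel r from the principal point sees the ray r / f radians off the axis. A picture is of the moment at which its call begins.
- robot.close_job(): hands the job in; it is judged then, once.
The state is a dict: "t": time; "q": joint angles; "dq": joint speeds; "joint_torque": joint torques, N m; "tool_pos": TCP position; "orientation": TCP orientation; "force": force on the tool from outside, world axes, zero at the start; "wrist_torque": the same for the moment, N m; "opening": finger opening in m; "gripper_force": force on a finger pad.
Only numpy, scipy, OpenCV 4.12 (cv2) and the standard library are available. Lean on these libraries where they do the work, as an engineer would, in place of code of your own. Each camera call takes 0.05 s, during which the arm holds its last target. There are 200 camera calls.

## Task

The brass bearing cup of the tube rotator has only been started in its tilted bore. Take the orange-handled drift from its stand and, touching the cup only with the drift's tip, press it gently down a little at a time on alternate sides of its rim, so that it never cocks, until it is fully home and square on the shoulder inside the bore. Then stand the drift back in its stand and leave the things lying around undisturbed.

Things in the scene. Friction and masses are not known exactly. Their poses are not given: they have to be found in the camera images.
- bearing_head: white block 150 x 150 x 60 mm, fixed on the grey tube rotator, its top face tilted 30 degrees from level to face the robot. Origin: centre of the 100 mm round bore in the plane of that face, about 105 mm above the desk. z: bore axis, out of the block (up and towards the robot); x: uphill along the face, away from the robot; y: level, to the left
- cup_home (a point): where the centre of the cup's rim face is when the cup is fully home: 6 mm below the block's face on the bore axis (z -6 mm in the block's frame). A shoulder hidden in the bore then stops the cup hard and the force rises; a firm stop of 15 to 25 N on each side shows it is home, over 50 N would damage it
- guard_top (a point): middle of the near top edge of the aluminium guard plate, 120 mm wide in y, 6 mm thick, that stands square on the block's face: its near face at x = +63 mm, 75 mm high along the block's z. It leans over the uphill part of the rim, so a vertical tool cannot get there; hold the drift about along the bore axis
- bearing_cup: brass bearing cup (ring): outside 96 mm, hole 60 mm, 20 mm high, flat rim face 18 mm wide; balls, inner race and dust disc lie in the hole and are not to be pressed. Origin: centre of the rim face; z: its axis, out of the bore. It starts with the rim 9 to 13 mm above the block's face and up to 3 degrees out of square with the bore axis; it stays where it is left
- rim_uphill (a point): point on the cup's rim face 39 mm (middle of the rim) from its centre along the cup's x, which points uphill. A press on one side of the rim moves the cup from about 5 N, about 10 N at 10 mm/s, more if faster; that side sinks and the far side stays about where it is, so 5 mm tilts it about 0.06 rad (over 0.11 rad counts as cocked)
- drift: drift, 130 mm long, 0.15 kg, loose, upright in its stand. Steel tip 14 mm in diameter, 45 mm long, end slightly tapered; then an orange plastic handle 28 mm in diameter, 85 mm long. Origin: centre of the tip's end; z: along the axis to the handle's top at 130 mm. In the stand its origin is 5 mm above the desk and the handle's shoulder rests on the stand's top
- drift_stand: round black stand, 56 mm in diameter and 50 mm high on a steel foot of 76 mm, fixed. Origin: centre of its underside, on the desk; z up. A 20 mm hole goes straight down its middle and takes the drift's tip
- power_bank: white power bank, 143 x 71 x 23 mm, lying loose on the desk; leave alone. Origin: centre of its underside
- phone: smartphone, 75 x 158 x 9 mm, lying loose on the desk; leave alone. Origin: centre of its underside
- cream_tube: tube of hand cream, 40 x 136 x 27 mm, lying loose on the desk; leave alone. Origin: centre of its underside
Mind the look-alikes: they are no part of the job. Of the things shaped like the drift_stand, the black one is meant.

How it is judged:
On the way, in this order (a step that is already met when the one before it is completed fails the run):
1. the drift is taken up out of its stand (height (world z) of drift above 0.07 m), for 0.1 s.
2. the cup is about half way in and still near square (z of bearing_cup in the frame of bearing_head below 0.004 m and angle between the z axis of bearing_cup and the z axis of bearing_head, either way round below 0.09 rad), for 0.1 s.
3. the cup is home and square on the shoulder (z of bearing_cup in the frame of bearing_head below -0.0045 m and angle between the z axis of bearing_cup and the z axis of bearing_head, either way round below 0.025 rad), for 0.2 s.
At the end, for the whole second after the job is handed in: The bearing cup's rim face is at least 4.5 mm below the block's face (home is 6 mm) and square to the bore within 0.025 rad; the drift stands upright in its stand (within 8 mm of its centre, fully down within 5 mm, tilt under 0.1 rad), released and at rest (all of step 3 and horizontal distance between drift and drift_stand below 0.008 m and height (world z) of drift below 0.01 m and angle between drift's own z axis and vertical below 0.1 rad and linear speed of drift below 0.02 m/s); the robot touches nothing.
It fails at once if the cup is cocked more than 0.11 rad in the bore (angle between the z axis of bearing_cup and the z axis of bearing_head, either way round above 0.11 rad).
It fails at once if the drift is driven onto the cup with more than 50 N (contact force between drift and bearing_cup above 50 N).
It fails at once if the gripper or arm itself pushes the cup (contact force between any of the fingers, the arm and bearing_cup above 2 N).
It fails at once if a bystander is displaced by more than 30 mm (distance of any of power_bank, phone, cream_tube from where it was at the start of the episode above 0.03 m).
It also fails if it takes over 69 s, if anything falls off the work surface, if the arm or the gripper's body presses on something with over 40 N, if the wrist force passes 120 N, or if a joint passes its speed limit or range.

## Working session

There is one attempt and no reset: what is moved stays moved. The work goes in short steps, Python scripts to look and compute and a tool call to move; the robot and the scene stay as the last step left them, time stands still between calls to the robot, and variables do not carry over. Pictures are saved under pics/ and viewed, at most 10 in all, crops included, and the job is handed in when it is done.

Besides the shell and the picture viewer there is one more tool, called after "Call:" by a JSON object that holds its "fn" and its "kwargs", one argument or row to a line. drive_tool: Moves the arm, as the interface text tells. Its arguments: {"type":"object","properties":{"moves":{"type":"array","items":{"type":"number"}},"grip_force":{"type":"number"}},"required":["moves"]}

```bash
ls; mkdir -p pics; python3 - <<'E'
from plant import robot
import numpy as np,cv2
s=robot.read_state();print(s)
ims=[]
for n in("scene","top"):
    c=robot.read_camera(n);np.savez(n+".npz",**c);cv2.imwrite(f"pics/{n}.png",c["color"][...,::-1]);print(n,c["mtx"],c["R"],c["t"])
E
```

```text
pics
{'t': 0.0, 'q': array([ 1.20462614e+00,  1.31178480e-01,  1.48927296e+00, -9.00618457e-06,
        1.52301576e+00, -8.53907201e-02]), 'dq': array([-0.00128112,  0.00047636, -0.00097111, -0.00075072,  0.00079739,
        0.00114249]), 'joint_torque': array([-1.59922674e-03, -5.59859347e+01, -4.91740358e+01,  7.65606528e-02,
        3.59778351e-02, -2.19912135e-04]), 'tool_pos': array([0.16615505, 0.5762957 , 0.40368027]), 'orientation': array([-4.39541629e-01, -3.11027617e+00,  2.87258576e-03]), 'force': array([-0.01863155,  0.3597313 ,  0.08135561]), 'wrist_torque': array([ 0.01386541, -0.01118324,  0.02317708]), 'gripper_force': 0.0, 'opening': 0.09309314987170897}
scene [[488.98482178   0.         281.58563246]
 [  0.         488.98482178 209.2513207 ]
 [  0.           0.           1.        ]] [[ 0.45428951 -0.89079941  0.00987229]
 [-0.62620987 -0.32719705 -0.70767456]
 [ 0.63362626  0.315307   -0.70646957]] [-0.30964664  0.41940797  0.94516423]
top [[500.59324915   0.         279.24601324]
 [  0.         500.59324915 204.63717642]
 [  0.           0.           1.        ]] [[ 2.32499148e-03 -9.99877416e-01 -1.54837658e-02]
 [-9.91523829e-01 -2.93597846e-04 -1.29924634e-01]
 [ 1.29904161e-01  1.56545965e-02 -9.91402967e-01]] [-0.06824442  0.52943692  1.36957114]
```

View pics/scene.png

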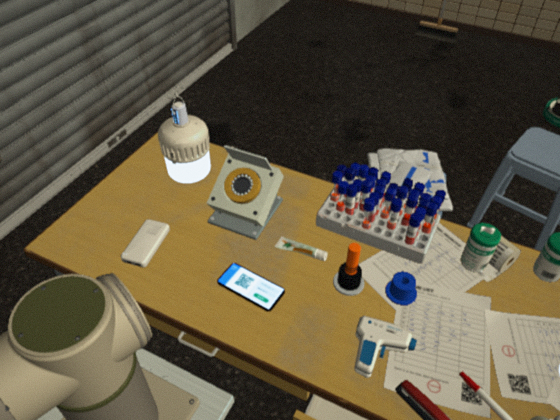

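View pics/top.png

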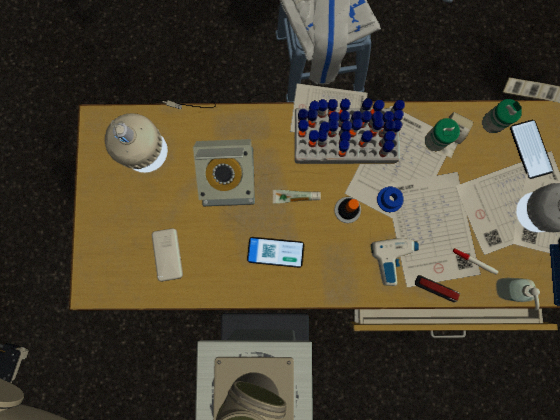

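The scene picture shows the brass cup at (242,184), the orange drift in the black stand at (353,260) and the blue look-alike at (402,290). In the top view the cup is at (224,174), the drift at (348,205), and the phone and cream tube lie between them.

```bash
cat > h.py <<'E'
import numpy as np,cv2
def pts(c):
    h,w=c["depth"].shape;u,v=np.meshgrid(np.arange(w),np.arange(h));d=c["depth"];K=c["mtx"]
    P=np.stack([(u-K[0,2])/K[0,0]*d,(v-K[1,2])/K[1,1]*d,d],-1)
    return (P-c["t"])@c["R"]
def plane(P,tol=.004):
    m=np.ones(len(P),bool)
    for i in range(10):
        o=np.median(P[m],0) if i==0 else P[m].mean(0)
        n=np.linalg.svd(P[m]-o,full_matrices=False)[2][2];n*=np.sign(n[2])
        m=abs((P-o)@n)<max(tol,.02/(i+1))
    return o,n,m
def ray(c,uv,z):
    K=c["mtx"];r=np.array([(uv[0]-K[0,2])/K[0,0],(uv[1]-K[1,2])/K[1,1],1])@c["R"];o=-c["R"].T@c["t"]
    return o+r*(z-o[2])/r[2]
E
python3 - <<'E'
from h import *
for n,bb,db in(("scene",(205,145,285,235),(330,235,375,300)),("top",(190,138,258,210),(330,190,368,225))):
    c=dict(np.load(n+".npz"));P=pts(c);hsv=cv2.cvtColor(c["color"],cv2.COLOR_RGB2HSV);ok=c["depth"]>0
    def box(b):
        m=np.zeros(ok.shape,bool);m[b[1]:b[3],b[0]:b[2]]=1;return m&ok
    H,S,V=[hsv[...,i].astype(int) for i in range(3)]
    brass=box(bb)&(H>12)&(H<30)&(S>120)&(V>80)&(P[...,2]>.06)
    p=P[brass];o,nn,m=plane(p,.003);cc=cv2.minEnclosingCircle(np.argwhere(brass)[:,::-1].astype(np.float32))
    print(n,"brass",len(p),m.sum(),o,"n",nn,"circ",cc, "uvmean",np.argwhere(brass)[:,::-1].mean(0))
    q=P[box(bb)&(S<70)&(V>110)&(P[...,2]>.05)&(P[...,2]<.16)]
    o2,n2,m2=plane(q,.003);print(" face",len(q),m2.sum(),o2,n2,q[m2].min(0),q[m2].max(0), "rim above face",(o-o2)@n2, "tilt deg",np.degrees(np.arccos(n2[2])))
    org=box(db)&(S>170)&((H<14))&(V>120);p=P[org];uv=np.argwhere(org)[:,::-1]
    print(" orange",len(p),p.min(0),p.max(0),uv.min(0),uv.max(0)); t=p[p[:,2]>.128];print("  top",len(t),t.mean(0) if len(t) else "", t.min(0),t.max(0))
    blk=box(db)&(V<60)&(P[...,2]>.042)&(P[...,2]<.056);t=P[blk];print("  black top",len(t),t.mean(0),t.min(0),t.max(0))
E
```

```text
scene brass 650 487 [0.600804   0.07816903 0.11517729] n [-0.49090054 -0.02509609  0.87085409] circ ((236.074462890625, 174.7553253173828), 29.353797912597656) uvmean [242.49076923 185.18923077]
 face 2146 1295 [0.60004641 0.07595132 0.10110041] [-0.5024071  -0.02036038  0.86439144] [0.53998898 0.0011091  0.06639418] [0.67584424 0.15549526 0.14414794] rim above face 0.011742166460293035 tilt deg 30.18671217829556
 orange 212 [ 0.50427477 -0.27781954  0.04956045] [ 0.53326487 -0.25053935  0.13997241] [349 243] [360 274]
  top 100 [ 0.51816298 -0.26494116  0.13471757] [ 0.50596008 -0.27723422  0.12863933] [ 0.53326487 -0.25053935  0.13997241]
  black top 217 [ 0.50885883 -0.26555318  0.04963325] [ 0.49060188 -0.29177264  0.04204567] [ 0.54161638 -0.2385212   0.05567422]
top brass 586 419 [0.60088567 0.08105865 0.1149858 ] n [-0.49170123 -0.02266915  0.87046885] circ ((223.28524780273438, 172.7581329345703), 17.92828369140625) uvmean [223.52389078 173.55631399]
 face 1476 1037 [0.59748115 0.07897857 0.09913184] [-0.5004102  -0.02079404  0.8655387 ] [0.54040164 0.00407912 0.06543635] [0.67412344 0.15779853 0.14428843] rim above face 0.011975305499379179 tilt deg 30.055725141964896
 orange 81 [ 0.50728643 -0.27363331  0.1284492 ] [ 0.53169774 -0.25010016  0.14010122] [349 199] [358 208]
  top 81 [ 0.51910425 -0.26130975  0.13439167] [ 0.50728643 -0.27363331  0.1284492 ] [ 0.53169774 -0.25010016  0.14010122]
  black top 173 [ 0.51477472 -0.25566485  0.0489343 ] [ 0.49298413 -0.28615618  0.0426581 ] [ 0.54653445 -0.23329478  0.05577762]
```

Call:
{"fn": "drive_tool", "kwargs": {
  "moves": [93, 0, 0, 0, 0, 0, -6.1, 93, 0, 0, 0, 0, 0, -6.1, 93, 0, 0, 0, 0, 0, -6.2, 93, -30, -45, 0, 0, 0, 0, 93, -30, -45, 0, 0, 0, 0, 93, -30, -45, 0, 0, 0, 0, 93, -30, -45, 0, 0, 0, 0, 93, -30, -45, 0, 0, 0, 0],
  "grip_force": 40
}}

```text
t: 0.9
tool_pos: [0.3138, 0.3725, 0.4043]
orientation: [0.064, -3.141, 0.001]
force: [1.4, 0.9, -0.3]
opening: 0.0928
gripper_force: 0.0
```

Call:
{"fn": "drive_tool", "kwargs": {
  "moves": [93, -30, -45, 0, 0, 0, 0, 93, -30, -45, 0, 0, 0, 0, 93, -20, -45, 0, 0, 0, 0, 93, -10, -45, 0, 0, 0, 0, 93, -10, -45, 0, 0, 0, 0, 93, -10, -45, 0, 0, 0, 0, 93, -10, -45, 0, 0, 0, 0, 93, -10, -45, 0, 0, 0, 0]
}}

```text
t: 1.7
tool_pos: [0.4527, 0.0245, 0.4045]
orientation: [0.063, -3.141, -0.0]
force: [0.4, 0.6, 0.6]
opening: 0.093
gripper_force: 0.0
```

Call:
{"fn": "drive_tool", "kwargs": {
  "moves": [93, -6, -45, 0, 0, 0, 0, 93, -6, -45, 0, 0, 0, 0, 93, -6, -45, 0, 0, 0, 0, 93, -6, -45, 0, 0, 0, 0, 93, -6, -45, 0, 0, 0, 0, 93, -8, -43, 0, 0, 0, 0, 93, 0, 0, 0, 0, 0, 0, 93, 0, 0, 0, 0, 0, 0]
}}

```text
t: 2.5
tool_pos: [0.5014, -0.2407, 0.4037]
orientation: [0.06, -3.139, -0.002]
force: [0.1, 0.7, 0.2]
opening: 0.093
gripper_force: 0.0
```

```bash
python3 - <<'E'
from plant import robot
import numpy as np,cv2
c=robot.read_camera("wrist");np.savez("wrist1.npz",**c);cv2.imwrite("pics/w1.png",c["color"][...,::-1]);print(c["mtx"],c["R"],c["t"],-c["R"].T@c["t"])
s=robot.read_state();print(s["tool_pos"],s["orientation"],s["q"])
E
```

```text
[[325.1922621    0.         273.58536456]
 [  0.         325.1922621  211.00978473]
 [  0.           0.           1.        ]] [[-0.03957572  0.99921464  0.00196422]
 [ 0.96224363  0.03758148  0.2695827 ]
 [ 0.26929716  0.01255898 -0.96297524]] [ 0.25926433 -0.503726    0.25694151] [ 0.42577409 -0.24335688  0.38271488]
[ 0.50139799 -0.23970247  0.40406193] [ 6.22521712e-02 -3.13985708e+00 -1.78800938e-03] [-5.38336742e-01  1.21106958e-02  1.61336832e+00  3.74272730e-04
  1.51766505e+00 -2.14880091e+00]
```

View pics/w1.png

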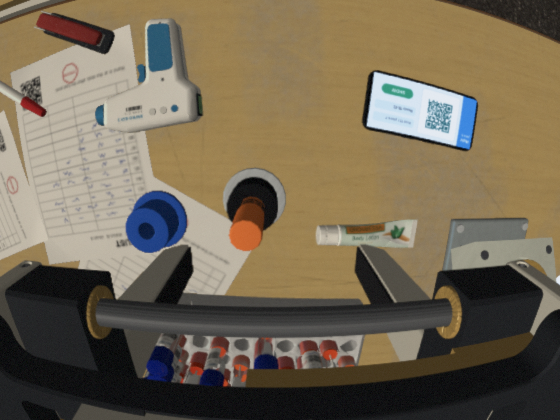

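The wrist view shows the drift handle's top at about (246,235), between the fingers and slightly left of centre, with the blue stand at (156,222).

```bash
cat >> h.py <<'E'
def fray(c,uv,z=None,pl=None):
    K=c["mtx"];d=np.array([uv[0]-K[0,2],uv[1]-K[1,2]])/K[0,0];r=np.linalg.norm(d)
    v=np.r_[d/r*np.sin(r),np.cos(r)]@c["R"];o=-c["R"].T@c["t"]
    p,n=pl if pl else (np.array([0,0,z]),np.array([0,0,1.]))
    return o+v*((p-o)@n)/(v@n)
E
python3 - <<'E'
from h import *
from scipy.spatial.transform import Rotation as Ro
c=dict(np.load("wrist1.npz"));hsv=cv2.cvtColor(c["color"],cv2.COLOR_RGB2HSV)
H,S,V=[hsv[...,i].astype(int) for i in range(3)]
m=((H<14)&(S>150)&(V>190));m[:,:220]=0;m[:,275:]=0;m[260:]=0;m[:190]=0
q=np.argwhere(m)[:,::-1];print(q.min(0),q.max(0))
cc=cv2.minEnclosingCircle(q.astype(np.float32));print(cc)
p=fray(c,cc[0],.135);print(p)
R=Ro.from_rotvec([.06225,-3.13986,-.0018]).as_matrix();print(R,(R.T@(np.array([.519,-.263,.282])-[.5014,-.2397,.40406])), R.T@(p-[.5014,-.2397,.40406]))
E
```

```text
[229 221] [259 250]
((244.18919372558594, 235.35134887695312), 15.253714561462402)
[ 0.51647866 -0.26315482  0.135     ]
[[-0.99921357 -0.03963521 -0.00113763]
 [-0.03963648  0.99921353  0.00112399]
 [ 0.00109218  0.0011682  -0.99999872]] [-0.01679594 -0.02412185  0.12201363] [-0.014431   -0.02434834  0.26901614]
```

Call:
{"fn": "drive_tool", "kwargs": {
  "moves": [93, -16, -24, 0, 0, 0, 0, 93, 0, 0, 30, 0, 0, 0, 93, 0, 0, 30, 0, 0, 0, 93, 0, 0, 30, 0, 0, 0, 93, 0, 0, 20, 0, 0, 0, 93, 0, 0, 12, 0, 0, 0, 93, 0, 0, 0, 0, 0, 0, 93, 0, 0, 0, 0, 0, 0]
}}

```text
t: 3.35
tool_pos: [0.519, -0.2627, 0.2838]
orientation: [-0.065, 3.14, -0.001]
force: [0.6, 0.5, 1.4]
opening: 0.0925
gripper_force: 0.0
```

```bash
python3 - <<'E'
from plant import robot
from h import *
c=robot.read_camera("wrist");np.savez("wrist2.npz",**c);cv2.imwrite("pics/w2.png",c["color"][...,::-1])
s=robot.read_state();print(s["tool_pos"],s["orientation"],s["force"])
hsv=cv2.cvtColor(c["color"],cv2.COLOR_RGB2HSV)
H,S,V=[hsv[...,i].astype(int) for i in range(3)]
m=((H<14)&(S>150)&(V>100)).astype(np.uint8)
n,l,st,ce=cv2.connectedComponentsWithStats(m)
for i in range(1,n):
    if st[i,4]>150:print(st[i],ce[i],fray(c,ce[i],.135))
E
```

```text
[ 0.51915454 -0.26304132  0.28442099] [-6.43083620e-02  3.13897392e+00 -1.95125733e-03] [ 0.36118647 -0.01437562  0.31530852]
[ 244  224   59   83 3382] [270.34299231 272.33560024] [ 0.50729798 -0.26433558  0.135     ]
```

View pics/w2.png

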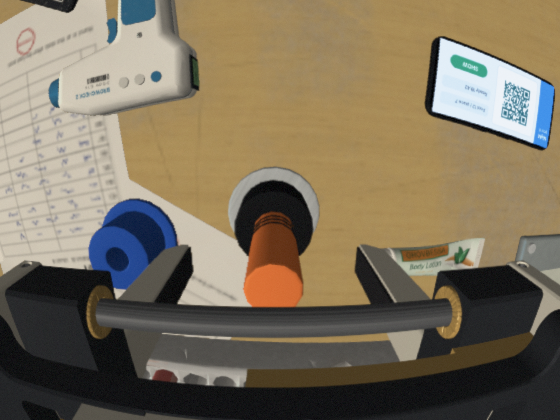

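The handle is centred between the fingers with its top at about (273,284). I'll close on it and lift.

Call:
{"fn": "drive_tool", "kwargs": {
  "moves": [20, 0, 0, 0, 0, 0, 0, 20, 0, 0, 0, 0, 0, 0, 20, 0, 0, 0, 0, 0, 0, 20, 0, 0, 0, 0, 0, 0, 20, 0, 0, 0, 0, 0, 0, 20, 0, 0, 0, 0, 0, 0, 20, 0, 0, 0, 0, 0, 0, 20, 0, 0, 0, 0, 0, 0],
  "grip_force": 40
}}

```text
t: 4.2
tool_pos: [0.5185, -0.2632, 0.2826]
orientation: [0.063, -3.141, -0.0]
force: [0.2, 0.2, -0.3]
opening: 0.0337
gripper_force: 0.0
```

Call:
{"fn": "drive_tool", "kwargs": {
  "moves": [20, 0, 0, 0, 0, 0, 0, 20, 0, 0, 0, 0, 0, 0, 20, 0, 0, 0, 0, 0, 0]
}}

```text
t: 4.5
tool_pos: [0.5185, -0.2631, 0.2827]
orientation: [0.063, -3.141, -0.0]
force: [0.2, 0.4, 0.7]
opening: 0.0271
gripper_force: 40.0
```

Call:
{"fn": "drive_tool", "kwargs": {
  "moves": [20, 0, 0, -10, 0, 0, 0, 20, 0, 0, -20, 0, 0, 0, 20, 0, 0, -20, 0, 0, 0, 20, 0, 0, -30, 0, 0, 0, 20, 0, 0, -30, 0, 0, 0, 20, 0, 0, -20, 0, 0, 0, 20, 0, 0, 0, 0, 0, 0]
}}

```text
t: 5.2
tool_pos: [0.5192, -0.2636, 0.4174]
orientation: [-0.063, 3.135, -0.006]
force: [0.2, -1.1, -0.7]
opening: 0.0274
gripper_force: 40.0
```

```bash
python3 - <<'E'
from plant import robot
from h import *
from scipy.spatial.transform import Rotation as Ro
s=robot.read_state();print(s)
ims=[]
for n in("scene","top"):
    c=robot.read_camera(n);np.savez(n+"2.npz",**c);P=pts(c);ok=c["depth"]>0
    hsv=cv2.cvtColor(c["color"],cv2.COLOR_RGB2HSV);H,S,V=[hsv[...,i].astype(int) for i in range(3)]
    m=ok&(H<14)&(S>150)&(V>100)&(abs(P[...,0]-.519)<.05)&(abs(P[...,1]+.263)<.05)&(P[...,2]>.1)
    if m.sum():print(n,m.sum(),P[m].min(0),P[m].max(0),P[m].mean(0))
    if n=="scene":
        k=c["color"][140:330,300:430,::-1];ims=cv2.resize(k,None,fx=3,fy=3)
cv2.imwrite("pics/lift.png",ims)
# block/cup refine by ellipse of brass in first pics
for n,b in(("scene",(205,145,285,235)),("top",(190,138,258,210))):
    c=dict(np.load(n+".npz"));P=pts(c);hsv=cv2.cvtColor(c["color"],cv2.COLOR_RGB2HSV);H,S,V=[hsv[...,i].astype(int) for i in range(3)]
    m=((H>12)&(H<30)&(S>110)&(V>70)&(P[...,2]>.07));z=np.zeros_like(m);z[b[1]:b[3],b[0]:b[2]]=1;m=(m&z).astype(np.uint8)
    nn,l,st,ce=cv2.connectedComponentsWithStats(m);i=1+np.argmax(st[1:,4]);cn=max(cv2.findContours((l==i).astype(np.uint8),0,1)[0],key=len)
    e=cv2.fitEllipse(cn);h=cv2.convexHull(cn);M=cv2.moments(h);uv=(M["m10"]/M["m00"],M["m01"]/M["m00"])
    nrm=np.array([-.4913,-.0238,.8705]);o0=np.array([.6008,.08,.1151]);K=c["mtx"]
    for q in(e[0],uv):
        v=np.array([(q[0]-K[0,2])/K[0,0],(q[1]-K[1,2])/K[1,1],1])@c["R"];o=-c["R"].T@c["t"]
        print(n,e[1],q,o+v*((o0-o)@nrm)/(v@nrm))
E
```

```text
{'t': 5.2, 'q': array([-5.57820144e-01,  7.39302114e-02,  1.52547890e+00, -7.78117130e-05,
        1.53515915e+00, -2.16891552e+00]), 'dq': array([-0.00029992,  0.03360097,  0.0663461 ,  0.00148117, -0.04797103,
       -0.0005607 ]), 'joint_torque': array([ 5.20737216e-03, -5.27813351e+01, -4.90195799e+01, -5.96972834e-02,
        8.99603516e-01,  2.29978883e-03]), 'tool_pos': array([ 0.51918799, -0.26359964,  0.41743255]), 'orientation': array([-0.06318344,  3.13510911, -0.00611903]), 'force': array([ 0.24223723, -1.11785248, -0.66330938]), 'wrist_torque': array([0.01383072, 0.0113452 , 0.07532297]), 'gripper_force': 39.99958743690513, 'opening': 0.027390446426652736}
scene 263 [ 0.49031185 -0.30982055  0.18503699] [ 0.53388731 -0.25167945  0.32682457] [ 0.51489247 -0.2705311   0.24668005]
scene (34.33169937133789, 36.08720397949219) (242.176025390625, 185.03817749023438) [0.60092573 0.07487554 0.11503085]
scene (34.33169937133789, 36.08720397949219) (242.2040506329114, 185.03088607594935) [0.60096477 0.07481324 0.11505118]
top (32.7458610534668, 35.658077239990234) (223.46092224121094, 173.51356506347656) [0.60239224 0.08003642 0.11599964]
top (32.7458610534668, 35.658077239990234) (223.44910394265233, 173.43458781362006) [0.60258495 0.08005742 0.11610898]
```

View pics/lift.png

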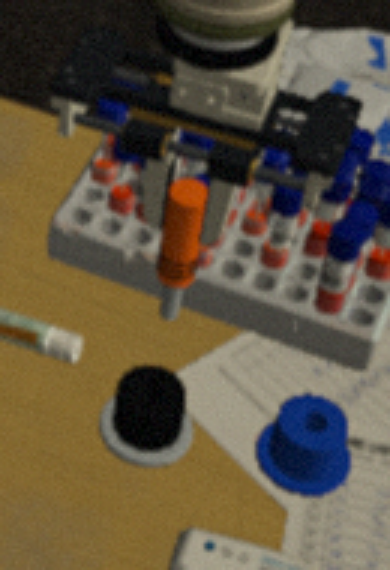

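The drift is held straight in the gripper (crop, tip at about (172,312)) and the black stand is empty. Next I'll move over to the block and tilt.

Call:
{"fn": "drive_tool", "kwargs": {
  "moves": [20, 6.5, 34, 0, 0, 0, 0, 20, 6.5, 34, 0, 0, 0, 0, 20, 6.5, 34, 0, 0, 0, 0, 20, 6.5, 34, 0, 0, 0, 0, 20, 6.5, 34, 0, 0, 0, 0, 20, 6.5, 34, 0, 0, 0, 0, 20, 6.5, 34, 0, 0, 0, 0, 20, 6.5, 34, 0, 0, 0, 0]
}}

```text
t: 6.1
tool_pos: [0.4546, 0.0078, 0.4105]
orientation: [0.063, -3.138, -0.001]
force: [0.3, 0.1, -0.8]
opening: 0.0274
gripper_force: 40.0
```

Call:
{"fn": "drive_tool", "kwargs": {
  "moves": [20, 5, 32, 13, 0, 0, 0, 20, 5, 32, 13, 0, 0, 0, 20, 0, 0, 0, 0, -7.5, 0, 20, 0, 0, 0, 0, -7.5, 0, 20, 0, 0, 0, 0, -7.5, 0, 20, 0, 0, 0, 0, -7.5, 0, 20, 0, 0, 0, 0, 0, 0, 20, 0, 0, 0, 0, 0, 0]
}}

```text
t: 6.9
tool_pos: [0.4422, 0.07, 0.3851]
orientation: [-0.053, 2.623, 0.014]
force: [-0.1, 0.1, -1.9]
opening: 0.0269
gripper_force: 40.0
```

```bash
cat > b.py <<'E'
from h import *
from scipy.spatial.transform import Rotation as Ro
yw=np.radians(2.35)
Z=np.array([-.5*np.cos(yw),-.5*np.sin(yw),3**.5/2]);Y=np.array([-np.sin(yw),np.cos(yw),0]);X=np.cross(Y,Z)
B=np.c_[X,Y,Z]
C=np.array([.6015,.0775,.1155])   # start rim centre
O=C-.0119*Z
def where(s,L=.2777):
    R=Ro.from_rotvec(s["orientation"]).as_matrix();tip=s["tool_pos"]+L*R[:,2]
    e=Ro.from_matrix(R.T@B@np.diag([-1,1,-1])).as_rotvec(degrees=True)
    return (B.T@(tip-O)*1e3).round(1),e.round(2)
E
python3 - <<'E'
from plant import robot
from b import *
s=robot.read_state();c=robot.read_camera("wrist");np.savez("wrist3.npz",**c)
print(s["tool_pos"],"tip in block mm, turn needed deg:",*where(s),s["force"],s["q"])
cv2.imwrite("pics/w3.png",c["color"][...,::-1])
E
```

```text
[0.44221783 0.06999625 0.38511246] tip in block mm, turn needed deg: [-4.9 -1.1 47.4] [-0.02 -0.33 -0.03] [-0.07602212  0.11667921 -1.86251991] [ 4.29418242e-02 -5.77526453e-01  2.17429689e+00 -1.53932928e-03
  1.02704079e+00 -1.56771711e+00]
```

View pics/w3.png

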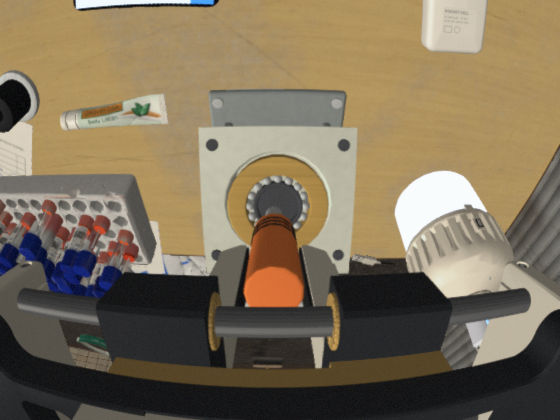

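The wrist view shows the cup's rim from about (228..330, 153) with the drift's tip near (278,215), aimed at the middle of the cup, and the white block face with its four bolts square to the tool.

```bash
cat >> b.py <<'E'
def fpts(c):
    K=c["mtx"];h,w=c["depth"].shape;u,v=np.meshgrid(np.arange(w),np.arange(h));a=(u-K[0,2])/K[0,0];b=(v-K[1,2])/K[1,1];r=np.hypot(a,b)+1e-9
    t=np.tan(np.minimum(r,1.4))/r;d=c["depth"]
    return (np.stack([a*t*d,b*t*d,d],-1)-c["t"])@c["R"]
def cup(c,verbose=True):
    P=fpts(c);Q=(P-O)@B*1e3;ok=c["depth"]>0
    hsv=cv2.cvtColor(c["color"],cv2.COLOR_RGB2HSV);H,S,V=[hsv[...,i].astype(int) for i in range(3)]
    r=np.hypot(Q[...,0],Q[...,1])
    f=ok&(S<70)&(V>100)&(abs(Q[...,2])<8)&(r>55)&(abs(Q[...,0])<73)&(abs(Q[...,1])<73)
    b=ok&(H>11)&(H<32)&(S>90)&(abs(Q[...,2])<25)&(r>32)&(r<50)
    of,nf,mf=plane(Q[f],2.);q=Q[b&(r>33)&(r<45)];ob,nb,mb=plane(q,1.5)
    print("face",f.sum(),of.round(2),"n",nf.round(4),"range",Q[f].min(0).round(1),Q[f].max(0).round(1))
    print("rim",mb.sum(),"n",nb.round(4))
    hgt=lambda n,o,x,y:o[2]-(n[0]*(x-o[0])+n[1]*(y-o[1]))/n[2]
    for k,(x,y) in dict(ctr=(0,0),up=(39,0),down=(-39,0),left=(0,39),right=(0,-39)).items():print(k,"rim-face",round(hgt(nb,ob,x,y)-hgt(nf,of,x,y),2),"rim z",round(hgt(nb,ob,x,y),2))
    qb=Q[b];e=[np.percentile(qb[:,i],[1,99]).round(1) for i in(0,1)];print("brass ext",*e)
    return b,Q
E
python3 - <<'E'
from b import *
c=dict(np.load("wrist3.npz"))
b,Q=cup(c)
# outer circle of brass: per-column extreme top (downhill) pixels + sides -> circle fit in block plane
cn=np.vstack(cv2.findContours(b.astype(np.uint8),0,1)[0])[:,0]
q=np.array([B.T@(fray(c,u,pl=(O+.0119*Z,Z))-O)*1e3 for u in cn]);r=np.hypot(q[:,0],q[:,1]);q=q[(r>43)&(r<53)&(q[:,0]<20)]
A=np.c_[2*q[:,:2],np.ones(len(q))];x=np.linalg.lstsq(A,(q[:,:2]**2).sum(1),rcond=None)[0];print("circle",len(q),x[:2],np.sqrt(x[2]+x[0]**2+x[1]**2))
# drift points
hsv=cv2.cvtColor(c["color"],cv2.COLOR_RGB2HSV);H,S,V=[hsv[...,i].astype(int) for i in range(3)]
m=(H<14)&(S>150)&(V>80);m[:200]=0;m[320:]=0;m[:,:235]=0;m[:,310:]=0
D=Q[m&(c["depth"]>0)]
for z in range(85,190,15):
    d=D[abs(D[:,2]-z)<6]
    if len(d)>5:print("drift z",z,len(d),"x min",np.percentile(d[:,0],3).round(1),"y",np.percentile(d[:,1],[2,98]).round(1))
st=[(v,u,Q[v,u].round(1)) for v in range(196,232,4) for u in (278,)];print(*st,sep="\n")
E
```

```text
face 8423 [-26.03   1.28   0.24] n [-3.e-04 -3.e-04  1.e+00] range [-73.  -72.2  -2.2] [72.6 73.   5.7]
rim 2421 n [0.0172 0.0016 0.9999]
ctr rim-face 11.86 rim z 12.1
up rim-face 11.18 rim z 11.43
down rim-face 12.54 rim z 12.77
left rim-face 11.78 rim z 12.04
right rim-face 11.94 rim z 12.17
brass ext [-48.5  33.4] [-42.7  48. ]
circle 184 [-2.75252385  2.36949464] 46.75006250261557
drift z 100 99 x min -20.0 y [-11.    9.9]
drift z 115 76 x min -20.1 y [-12.6   8.4]
drift z 130 294 x min -20.4 y [-12.8  11.9]
drift z 145 380 x min -20.3 y [-12.9  12.1]
drift z 160 507 x min -20.1 y [-13.2  12.1]
drift z 175 2461 x min -19.5 y [-13.1  11.8]
(196, 278, array([-11.1,   3.7,   2.5]))
(200, 278, array([-7.2,  3.7,  2.5]))
(204, 278, array([-3.2,  3.8,  2.4]))
(208, 278, array([-12. ,   3.1,  50.5]))
(212, 278, array([-12.2,   2.9,  63.3]))
(216, 278, array([-19.4,   2.4,  98.8]))
(220, 278, array([-19.3,   2.2, 107.6]))
(224, 278, array([-19.8,   2.1, 117.6]))
(228, 278, array([-20.1,   2. , 126. ]))
```

```bash
python3 - <<'E'
from b import *
c=dict(np.load("wrist3.npz"));Q=(fpts(c)-O)@B*1e3;hsv=cv2.cvtColor(c["color"],cv2.COLOR_RGB2HSV);H,S,V=[hsv[...,i].astype(int) for i in range(3)]
f=(c["depth"]>0)&(S<70)&(V>100)&(abs(Q[...,2])<3)&(np.hypot(Q[...,0],Q[...,1])>55)&(abs(Q[...,0])<95)&(abs(Q[...,1])<95)
q=Q[f]
for x in(-60,-40,-20):
    d=q[abs(q[:,0]-x)<4];print("x",x,"y ext",d[:,1].min().round(1),d[:,1].max().round(1))
for y in(-60,-30,0,30,60):
    d=q[abs(q[:,1]-y)<4];print("y",y,"x min",d[:,0].min().round(1))
# dark bolts
m=((V<90)&(c["depth"]>0)&(abs(Q[...,2])<6)&(np.hypot(Q[...,0],Q[...,1])>65)&(np.abs(Q[...,:2]).max(-1)<72)).astype(np.uint8)
n,l,st,ce=cv2.connectedComponentsWithStats(m)
for i in range(1,n):
    if st[i,4]>40:print(st[i],ce[i].round(1),(B.T@(fray(c,ce[i],pl=(O,Z))-O)*1e3).round(1))
# inner ring edge & outer brass edge along several directions
br=((H>11)&(H<32)&(S>90)&(c["depth"]>0)&(abs(Q[...,2]-12)<3))
for a in(90,112,135,157,180,202,225,247,270):
    t=np.radians(a);d=np.array([np.cos(t),np.sin(t)])
    k=br&(abs(Q[...,0]*d[1]-Q[...,1]*d[0])<2)&((Q[...,:2]@d)>0);s=Q[k][:,:2]@d
    if len(s):print(a,np.percentile(s,[1,99]).round(1))
E
```

```text
x -60 y ext -71.4 78.2
x -40 y ext -71.3 78.2
x -20 y ext -72.2 78.1
y -60 x min -77.5
y -30 x min -77.6
y 0 x min -77.3
y 30 x min -77.6
y 60 x min -77.5
[207 139  11  12  93] [211.6 144.6] [-60.6 -59.   -0. ]
[339 139  10  12  91] [343.5 144.6] [-60.8  65.7  -0. ]
[212 250   9  10  62] [215.7 254. ] [ 50.2 -59.9  -0. ]
[333 250  10  10  74] [337.7 254.5] [50.8 65.6 -0. ]
90 [33.4 49.9]
112 [34.  50.9]
135 [ 34.1 332.5]
157 [34.2 51.5]
180 [33.1 50.2]
202 [31.8 48.6]
225 [ 29.8 332.3]
247 [28.  45.7]
270 [27.1 43.4]
```

Call:
{"fn": "drive_tool", "kwargs": {
  "moves": [20, 0, 0, 0, 0, -0.3, 0, 20, 37, 4, 0, 0, 0, 0, 20, 0, 0, 16, 0, 0, 0, 20, 0, 0, 10, 0, 0, 0, 20, 0, 0, 5, 0, 0, 0, 20, 0, 0, 0, 0, 0, 0, 20, 0, 0, 0, 0, 0, 0]
}}

```text
t: 7.65
tool_pos: [0.4272, 0.0733, 0.3417]
orientation: [-0.052, 2.613, 0.014]
force: [0.1, 0.3, -1.2]
opening: 0.0269
gripper_force: 40.0
```

```bash
sed -i 's/^O=.*/O=C-.0119*Z+B@np.array([-1.8,2.5,.24])*1e-3/' b.py; cat > w.py <<'E'
from plant import robot
from b import *
s=robot.read_state();print(s["t"],*where(s),"Fz",round(s["force"]@Z,1))
E
python3 w.py
```

```text
7.65 [-34.8   0.3  17.1] [-0.03  0.27 -0.05] Fz -1.1
```

```bash
cat > w.py <<'E'
from plant import robot
from b import *
s=robot.read_state();print(s["t"],*where(s),"Fz",round(s["force"]@Z,1),"TCP-based tip",(B.T@(s["tool_pos"]-.2777*Z-O)*1e3).round(1))
c=robot.read_camera("wrist");s=robot.read_state();print(s["t"],*where(s),"TCP-based tip",(B.T@(s["tool_pos"]-.2777*Z-O)*1e3).round(1))
E
cat >> b.py <<'E'
def wr(c): return (B.T@(-c["R"].T@c["t"]-O)*1e3).round(2), Ro.from_matrix(c["R"]).as_rotvec(degrees=True).round(2)
E
python3 w.py; python3 - <<'E'
from b import *
from plant import robot
c=dict(np.load("wrist3.npz"));print(wr(c))
c=robot.read_camera("wrist");print(wr(c));np.savez("wrist4.npz",**c);cv2.imwrite("pics/w4.png",c["color"][...,::-1])
E
```

```text
7.65 [-34.8   0.3  17.1] [-0.03  0.27 -0.05] Fz -1.1 TCP-based tip [-36.1   0.5  17.1]
7.7 [-34.6   0.4  17.3] [-0.02  0.3  -0.04] TCP-based tip [-36.    0.5  17.3]
(array([-77.7 ,  -3.24, 304.57]), array([ -98.78, -102.95,  -43.09]))
(array([-112.02,    0.73,  273.82]), array([ -98.38, -102.52,  -43.58]))
```

View pics/w4.png

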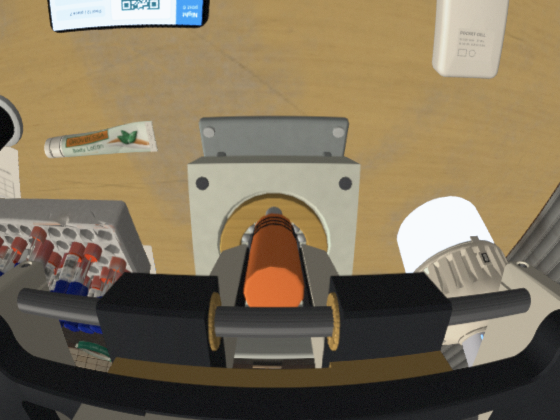

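Call:
{"fn": "drive_tool", "kwargs": {
  "moves": [20, 2.5, 0, 2, 0, 0.3, 0, 20, 0, 0, 1, 0, 0, 0, 20, 0, 0, 1, 0, 0, 0, 20, 0, 0, 1, 0, 0, 0, 20, 0, 0, 1, 0, 0, 0]
}}

```text
t: 8.25
tool_pos: [0.4275, 0.0735, 0.3353]
orientation: [-0.053, 2.617, 0.014]
force: [-5.8, -0.0, 4.2]
opening: 0.0273
gripper_force: 40.0
```

```bash
cat > w.py <<'E'
from plant import robot
from b import *
s=robot.read_state();print(s["t"],*where(s),"Fz",round(s["force"]@Z,1),s["force"].round(1),s["wrist_torque"].round(2))
E
python3 w.py
```

```text
8.25 [-38.9   0.5  11.3] [-0.02  0.03 -0.03] Fz 6.5 [-5.8 -0.   4.2] [-0.03  1.05  0.03]
```

Call:
{"fn": "drive_tool", "kwargs": {
  "moves": [20, 0, 0, 0.5, 0, 0, 0, 20, 0, 0, 0.5, 0, 0, 0, 20, 0, 0, 0, 0, 0, 0]
}}

```text
t: 8.55
tool_pos: [0.428, 0.0735, 0.3342]
orientation: [-0.053, 2.617, 0.014]
force: [-3.8, -0.2, 1.4]
opening: 0.0271
gripper_force: 40.0
```

```bash
python3 w.py; python3 - <<'E'
from b import *
from plant import robot
c=robot.read_camera("wrist");cup(c)
E
```

```text
8.55 [-39.1   0.5  10.1] [-0.02  0.01 -0.03] Fz 3.1 [-3.8 -0.2  1.4] [-0.03  0.77  0.03]
face 8110 [-4.228e+01 -1.700e-01  4.000e-02] n [ 1.e-04 -7.e-04  1.e+00] range [-73.  -73.   -2.6] [54.8 73.   4.1]
rim 1261 n [-0.0012  0.0028  1.    ]
ctr rim-face 9.89 rim z 9.92
up rim-face 9.94 rim z 9.97
down rim-face 9.84 rim z 9.88
left rim-face 9.76 rim z 9.82
right rim-face 10.03 rim z 10.03
brass ext [-48.4  -7.9] [-45.  45.]
```

Call:
{"fn": "drive_tool", "kwargs": {
  "moves": [20, 0, 0, -6, 0, 0, 0, 20, -20, 19, 0, 0, 0, 0, 20, -19, 20, 0, 0, 0, 0, 20, 0, 0, 0, 0, 0, 0, 20, 0, 0, 3, 0, 0, 0, 20, 0, 0, 2, 0, 0, 0, 20, 0, 0, 1, 0, 0, 0, 20, 0, 0, 1, 0, 0, 0]
}}

```text
t: 9.4
tool_pos: [0.4603, 0.1134, 0.3524]
orientation: [-0.052, 2.618, 0.014]
force: [-5.8, 1.1, 3.8]
opening: 0.0273
gripper_force: 40.0
```

Call:
{"fn": "drive_tool", "kwargs": {
  "moves": [20, 0, 0, 1, 0, 0, 0, 20, 0, 0, 1, 0, 0, 0, 20, 0, 0, 0, 0, 0, 0]
}}

```text
t: 9.7
tool_pos: [0.4613, 0.1136, 0.3508]
orientation: [-0.052, 2.618, 0.014]
force: [-3.9, 0.7, 0.7]
opening: 0.0275
gripper_force: 40.0
```

```bash
python3 w.py; python3 - <<'E'
from b import *
from plant import robot
c=robot.read_camera("wrist");cup(c)
E
```

```text
9.7 [-0.8 39.2  7. ] [-0.03 -0.04 -0.06] Fz 2.6 [-3.9  0.7  0.7] [0.19 1.04 0.08]
face 10220 [-30.    -3.01  -0.04] n [-7.e-04 -6.e-04  1.e+00] range [-73.  -73.   -2.7] [59. 73.  4.]
rim 2687 n [-0.0026  0.0208  0.9998]
ctr rim-face 7.73 rim z 7.71
up rim-face 7.8 rim z 7.81
down rim-face 7.65 rim z 7.61
left rim-face 6.89 rim z 6.9
right rim-face 8.56 rim z 8.52
brass ext [-48.   39.4] [-44.6  45.8]
```

Call:
{"fn": "drive_tool", "kwargs": {
  "moves": [20, 0, 0, -6, 0, 0, 0, 20, 0, -39, 0, 0, 0, 0, 20, 0, -39, 0, 0, 0, 0, 20, 0, 0, 0, 0, 0, 0, 20, 0, 0, 3.5, 0, 0, 0, 20, 0, 0, 1, 0, 0, 0, 20, 0, 0, 1, 0, 0, 0, 20, 0, 0, 1, 0, 0, 0]
}}

```text
t: 10.55
tool_pos: [0.4652, 0.0364, 0.3511]
orientation: [-0.055, 2.617, 0.012]
force: [-5.9, -5.9, 5.5]
opening: 0.0272
gripper_force: 40.0
```

Call:
{"fn": "drive_tool", "kwargs": {
  "moves": [20, 0, 0, 1, 0, 0, 0, 20, 0, 0, 1, 0, 0, 0, 20, 0, 0, 0, 0, 0, 0]
}}

```text
t: 10.85
tool_pos: [0.4662, 0.0366, 0.3493]
orientation: [-0.055, 2.617, 0.013]
force: [-3.5, -4.2, 2.9]
opening: 0.0272
gripper_force: 40.0
```

```bash
cat >> w.py <<'E'
c=robot.read_camera("wrist");cup(c)
E
python3 w.py
```

```text
10.85 [  0.3 -38.1   4.9] [-0.05  0.04  0.09] Fz 4.3 [-3.5 -4.2  2.9] [-0.85  0.55 -0.56]
face 10444 [-29.85   2.64   0.04] n [-1.e-03 -4.e-04  1.e+00] range [-73.  -73.   -2.7] [59.  73.   4.2]
rim 2659 n [-0.0045  0.0025  1.    ]
ctr rim-face 4.71 rim z 4.78
up rim-face 4.85 rim z 4.95
down rim-face 4.57 rim z 4.6
left rim-face 4.6 rim z 4.68
right rim-face 4.83 rim z 4.88
brass ext [-48.1  39.3] [-44.6  45.7]
```

Call:
{"fn": "drive_tool", "kwargs": {
  "moves": [20, 0, 0, -6, 0, 0, 0, 20, 0, 39, 0, 0, 0, 0, 20, 0, 38, 0, 0, 0, 0, 20, 0, 0, 0, 0, 0, 0, 20, 0, 0, 3, 0, 0, 0, 20, 0, 0, 2, 0, 0, 0, 20, 0, 0, 1, 0, 0, 0, 20, 0, 0, 1, 0, 0, 0]
}}

```text
t: 11.7
tool_pos: [0.4636, 0.1125, 0.3482]
orientation: [-0.051, 2.617, 0.015]
force: [-5.9, 4.0, 4.0]
opening: 0.0275
gripper_force: 40.0
```

Call:
{"fn": "drive_tool", "kwargs": {
  "moves": [20, 0, 0, 1, 0, 0, 0, 20, 0, 0, 1, 0, 0, 0, 20, 0, 0, 0, 0, 0, 0]
}}

```text
t: 12.0
tool_pos: [0.4645, 0.1125, 0.3465]
orientation: [-0.051, 2.618, 0.015]
force: [-3.8, 4.1, 1.6]
opening: 0.0273
gripper_force: 40.0
```

```bash
python3 w.py
```

```text
12.0 [-0.  38.2  1.7] [ 0.01 -0.   -0.13] Fz 3.3 [-3.8  4.1  1.6] [0.75 0.93 0.44]
face 10512 [-30.9   -2.55  -0.05] n [-7.e-04 -6.e-04  1.e+00] range [-73.  -73.   -2.5] [57.1 73.   4.6]
rim 2685 n [-0.0029  0.0144  0.9999]
ctr rim-face 2.19 rim z 2.17
up rim-face 2.28 rim z 2.28
down rim-face 2.11 rim z 2.06
left rim-face 1.61 rim z 1.61
right rim-face 2.78 rim z 2.73
brass ext [-47.9  39.4] [-45.   45.9]
```

Call:
{"fn": "drive_tool", "kwargs": {
  "moves": [20, 0, 0, -6, 0, 0, 0, 20, 0, -39, 0, 0, 0, 0, 20, 0, -38, 0, 0, 0, 0, 20, 0, 0, 0, 0, 0, 0, 20, 0, 0, 4, 0, 0, 0, 20, 0, 0, 1, 0, 0, 0, 20, 0, 0, 1, 0, 0, 0, 20, 0, 0, 1, 0, 0, 0]
}}

```text
t: 12.85
tool_pos: [0.4683, 0.0365, 0.346]
orientation: [-0.055, 2.616, 0.012]
force: [-4.8, -5.9, 6.0]
opening: 0.0271
gripper_force: 40.0
```

Call:
{"fn": "drive_tool", "kwargs": {
  "moves": [20, 0, 0, 1, 0, 0, 0, 20, 0, 0, 1, 0, 0, 0, 20, 0, 0, 0, 0, 0, 0]
}}

```text
t: 13.15
tool_pos: [0.4692, 0.0367, 0.3442]
orientation: [-0.055, 2.617, 0.012]
force: [-2.7, -3.1, 2.8]
opening: 0.0274
gripper_force: 40.0
```

```bash
python3 w.py
```

```text
13.15 [  0.4 -38.2  -1.1] [-0.06  0.04  0.09] Fz 3.8 [-2.7 -3.1  2.8] [-0.87  0.49 -0.5 ]
face 10683 [-31.28   2.34   0.05] n [-6.e-04 -6.e-04  1.e+00] range [-73.  -73.   -2.4] [55.9 73.   4. ]
rim 2690 n [-0.003  -0.0047  1.    ]
ctr rim-face -1.07 rim z -1.0
up rim-face -0.98 rim z -0.88
down rim-face -1.17 rim z -1.12
left rim-face -0.91 rim z -0.82
right rim-face -1.23 rim z -1.18
brass ext [-48.   39.8] [-44.7  45.8]
```

Call:
{"fn": "drive_tool", "kwargs": {
  "moves": [20, 0, 0, -6, 0, 0, 0, 20, 0, 39, 0, 0, 0, 0, 20, 0, 38, 0, 0, 0, 0, 20, 0, 0, 0, 0, 0, 0, 20, 0, 0, 3, 0, 0, 0, 20, 0, 0, 2, 0, 0, 0, 20, 0, 0, 1, 0, 0, 0, 20, 0, 0, 1, 0, 0, 0]
}}

```text
t: 14.0
tool_pos: [0.4665, 0.1126, 0.3431]
orientation: [-0.051, 2.617, 0.016]
force: [-6.8, 3.9, 4.9]
opening: 0.0274
gripper_force: 40.0
```

Call:
{"fn": "drive_tool", "kwargs": {
  "moves": [20, 0, 0, 1, 0, 0, 0, 20, 0, 0, 1, 0, 0, 0, 20, 0, 0, 0, 0, 0, 0]
}}

```text
t: 14.3
tool_pos: [0.4675, 0.1126, 0.3413]
orientation: [-0.05, 2.618, 0.016]
force: [-4.4, 4.0, 2.3]
opening: 0.0272
gripper_force: 40.0
```

```bash
python3 w.py
```

```text
14.3 [ 0.  38.1 -4.3] [ 0.02  0.   -0.15] Fz 4.1 [-4.4  4.   2.3] [0.83 0.81 0.44]
face 10763 [-32.49  -2.21  -0.04] n [-7.e-04 -7.e-04  1.e+00] range [-73.  -73.   -2.4] [54.  73.   3.4]
rim 2675 n [-0.0025  0.0119  0.9999]
ctr rim-face -3.93 rim z -3.95
up rim-face -3.86 rim z -3.85
down rim-face -4.0 rim z -4.04
left rim-face -4.41 rim z -4.41
right rim-face -3.44 rim z -3.49
brass ext [-47.8  39.8] [-45.2  46.1]
```

Call:
{"fn": "drive_tool", "kwargs": {
  "moves": [20, 0, 0, -6, 0, 0, 0, 20, 0, -39, 0, 0, 0, 0, 20, 0, -38, 0, 0, 0, 0, 20, 0, 0, 0, 0, 0, 0, 20, 0, 0, 4, 0, 0, 0, 20, 0, 0, 1, 0, 0, 0, 20, 0, 0, 1, 0, 0, 0, 20, 0, 0, 0.5, 0, 0, 0]
}}

```text
t: 15.15
tool_pos: [0.471, 0.0366, 0.341]
orientation: [-0.055, 2.617, 0.013]
force: [-4.3, -3.7, 3.6]
opening: 0.0274
gripper_force: 40.0
```

Call:
{"fn": "drive_tool", "kwargs": {
  "moves": [20, 0, 0, 0.5, 0, 0, 0, 20, 0, 0, 0.4, 0, 0, 0]
}}

```text
t: 15.35
tool_pos: [0.4714, 0.0368, 0.3403]
orientation: [-0.055, 2.617, 0.013]
force: [-3.6, -4.4, 3.9]
opening: 0.0273
gripper_force: 40.0
```

```bash
python3 w.py
```

```text
15.35 [  0.4 -38.1  -5.5] [-0.05  0.04  0.09] Fz 5.3 [-3.6 -4.4  3.9] [-1.12  0.63 -0.69]
face 10882 [-32.48   1.96   0.04] n [-6.e-04 -5.e-04  1.e+00] range [-73.  -73.   -2.6] [53.7 73.   3.7]
rim 2686 n [-0.0031  0.0093  1.    ]
ctr rim-face -5.94 rim z -5.88
up rim-face -5.84 rim z -5.76
down rim-face -6.03 rim z -6.0
left rim-face -6.32 rim z -6.25
right rim-face -5.55 rim z -5.52
brass ext [-48.   39.5] [-44.6  45.9]
```

Call:
{"fn": "drive_tool", "kwargs": {
  "moves": [20, 0, 0, 0.3, 0, 0, 0, 20, 0, 0, 0.3, 0, 0, 0]
}}

```text
t: 15.6
tool_pos: [0.4718, 0.0369, 0.3401]
orientation: [-0.056, 2.616, 0.013]
force: [-6.0, -5.5, 7.2]
opening: 0.0275
gripper_force: 40.0
```

```bash
python3 w.py
```

```text
15.6 [  0.7 -38.   -5.9] [-0.05  0.06  0.1 ] Fz 9.4 [-6.  -5.5  7.2] [-1.04  0.9  -0.63]
face 10943 [-32.44   2.06   0.05] n [-5.e-04 -6.e-04  1.e+00] range [-73.  -73.   -2.5] [54. 73.  4.]
rim 2668 n [-0.0032  0.007   1.    ]
ctr rim-face -6.12 rim z -6.05
up rim-face -6.01 rim z -5.92
down rim-face -6.23 rim z -6.18
left rim-face -6.42 rim z -6.32
right rim-face -5.82 rim z -5.78
brass ext [-47.8  39.7] [-44.8  46. ]
```

Call:
{"fn": "drive_tool", "kwargs": {
  "moves": [20, 0, 0, 0.3, 0, 0, 0, 20, 0, 0, 0.3, 0, 0, 0]
}}

```text
t: 15.85
tool_pos: [0.4721, 0.0369, 0.3401]
orientation: [-0.056, 2.616, 0.013]
force: [-10.6, -5.5, 11.6]
opening: 0.0273
gripper_force: 40.0
```

```bash
python3 w.py
```

```text
15.85 [  1.1 -38.1  -6.1] [-0.05  0.08  0.1 ] Fz 15.4 [-10.6  -5.5  11.6] [-1.17  1.19 -0.63]
face 10986 [-32.3    1.91   0.05] n [-5.e-04 -8.e-04  1.e+00] range [-73.  -73.   -2.7] [53.9 73.   3.9]
rim 2696 n [-0.002   0.0036  1.    ]
ctr rim-face -6.17 rim z -6.11
up rim-face -6.11 rim z -6.03
down rim-face -6.23 rim z -6.19
left rim-face -6.34 rim z -6.25
right rim-face -6.0 rim z -5.97
brass ext [-47.8  39.8] [-44.7  45.9]
```

Call:
{"fn": "drive_tool", "kwargs": {
  "moves": [20, 0, 0, -6.6, 0, 0, 0, 20, 0, 39, 0, 0, 0, 0, 20, 0, 38, 0, 0, 0, 0, 20, 0, 0, 0, 0, 0, 0, 20, 0, 0, 3, 0, 0, 0, 20, 0, 0, 2, 0, 0, 0, 20, 0, 0, 0.5, 0, 0, 0, 20, 0, 0, 0.5, 0, 0, 0]
}}

```text
t: 16.7
tool_pos: [0.4685, 0.1127, 0.3398]
orientation: [-0.051, 2.617, 0.016]
force: [-10.1, 4.2, 8.7]
opening: 0.0273
gripper_force: 40.0
```

Call:
{"fn": "drive_tool", "kwargs": {
  "moves": [20, 0, 0, 0.3, 0, 0, 0, 20, 0, 0, 0.3, 0, 0, 0]
}}

```text
t: 16.9
tool_pos: [0.4689, 0.1127, 0.3398]
orientation: [-0.05, 2.617, 0.016]
force: [-12.0, 3.5, 12.0]
opening: 0.0271
gripper_force: 40.0
```

```bash
python3 w.py
```

```text
16.9 [ 0.6 38.2 -6.2] [ 0.03  0.03 -0.15] Fz 16.4 [-12.    3.5  12. ] [1.   1.73 0.62]
face 10867 [-32.62  -2.05  -0.06] n [-7.e-04 -7.e-04  1.e+00] range [-73.  -73.   -2.8] [53.6 73.   4.2]
rim 2698 n [-3.5e-03  6.0e-04  1.0e+00]
ctr rim-face -6.15 rim z -6.18
up rim-face -6.04 rim z -6.05
down rim-face -6.26 rim z -6.32
left rim-face -6.2 rim z -6.21
right rim-face -6.1 rim z -6.16
brass ext [-47.9  39.7] [-45.2  45.7]
```

Call:
{"fn": "drive_tool", "kwargs": {
  "moves": [20, 0, 0, -40, 0, 0, 0, 20, 0, 0, -40, 0, 0, 0, 20, 0, 0, 0, 0, 7.5, 0, 20, 0, 0, 0, 0, 7.5, 0, 20, 0, 0, 0, 0, 7.5, 0, 20, 0, 0, 0, 0, 7.5, 0, 20, 0, 0, 0, 0, 0, 0, 20, 0, 0, 0, 0, 0, 0]
}}

```text
t: 17.75
tool_pos: [0.4294, 0.1108, 0.4074]
orientation: [-0.061, 3.138, 0.0]
force: [0.4, 0.8, -2.0]
opening: 0.0272
gripper_force: 40.0
```

```bash
cat > g.py <<'E'
from plant import robot
import sys,numpy as np
from scipy.spatial.transform import Rotation as Ro
s=robot.read_state();R=Ro.from_rotvec(s["orientation"]).as_matrix()
zt=np.array([float(sys.argv[1])]);T=np.r_[.5185,-.2632,zt]
print(s["t"],s["tool_pos"],"shift mm",(R.T@(T-s["tool_pos"])*1e3).round(1),"z axis",R[:,2].round(4),"untilt deg",np.degrees(np.cross([0,0,1],R.T@[0,0,-1])).round(2),s["force"].round(1))
E
python3 g.py .42
```

```text
17.75 [0.42941442 0.1107602  0.40742403] shift mm [ -74.6 -377.1  -12.4] z axis [ 2.7e-03  1.0e-04 -1.0e+00] untilt deg [-0.    0.15  0.  ] [ 0.4  0.8 -2. ]
```

Call:
{"fn": "drive_tool", "kwargs": {
  "moves": [20, -7, -34, -6, 0, 0.15, 0, 20, -7, -34, -6, 0, 0, 0, 20, -7, -34, 0, 0, 0, 0, 20, -7, -34, 0, 0, 0, 0, 20, -7, -34, 0, 0, 0, 0, 20, -7, -34, 0, 0, 0, 0, 20, -7, -34, 0, 0, 0, 0, 20, -7, -34, 0, 0, 0, 0]
}}

```text
t: 18.55
tool_pos: [0.4955, -0.1597, 0.4203]
orientation: [-0.063, 3.139, -0.004]
force: [0.5, -0.6, -1.9]
opening: 0.0271
gripper_force: 40.0
```

Call:
{"fn": "drive_tool", "kwargs": {
  "moves": [20, -7, -34, 0, 0, 0, 0, 20, -7, -34, 0, 0, 0, 0, 20, -5, -34, 0, 0, 0, 0, 20, 0, 0, 0, 0, 0, 0, 20, 0, 0, 0, 0, 0, 0, 20, 0, 0, 0, 0, 0, 0]
}}

```text
t: 19.15
tool_pos: [0.5185, -0.2584, 0.42]
orientation: [0.064, -3.14, 0.001]
force: [-0.1, 0.3, -1.7]
opening: 0.0273
gripper_force: 40.0
```

```bash
python3 g.py .36;python3 - <<'E'
from plant import robot
from h import *
c=robot.read_camera("wrist");cv2.imwrite("pics/w5.png",c["color"][...,::-1])
E
```

```text
19.15 [ 0.51849646 -0.25841859  0.42002987] shift mm [ 0.1 -4.7 60. ] z axis [-1.2e-03 -7.0e-04 -1.0e+00] untilt deg [-0.03 -0.07  0.  ] [-0.1  0.3 -1.7]
```

View pics/w5.png

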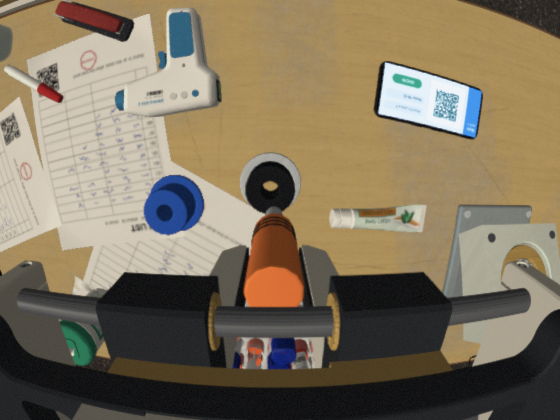

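The drift hangs above the black stand with its hole at about (271,186); 4.7 mm of sideways shift is left before lowering.

Call:
{"fn": "drive_tool", "kwargs": {
  "moves": [20, 0, -4.7, 20, 0, 0, 0, 20, 0, 0, 30, 0, 0, 0, 20, 0, 0, 25, 0, 0, 0, 20, 0, 0, 5, 0, 0, 0, 20, 0, 0, 0, 0, 0, 0]
}}

```text
t: 19.7
tool_pos: [0.5186, -0.2629, 0.3393]
orientation: [0.065, -3.137, -0.001]
force: [-0.0, 0.6, -0.9]
opening: 0.0276
gripper_force: 40.0
```

```bash
python3 g.py .2835
```

```text
19.7 [ 0.51855392 -0.26289769  0.33925982] shift mm [-0.1 -0.3 55.8] z axis [-3.8e-03  7.0e-04 -1.0e+00] untilt deg [ 0.05 -0.22  0.  ] [-0.   0.6 -0.9]
```

Call:
{"fn": "drive_tool", "kwargs": {
  "moves": [20, 0, 0, 5, 0, 0, 0, 20, 0, 0, 5, 0, 0, 0, 20, 0, 0, 5, 0, 0, 0, 20, 0, 0, 5, 0, 0, 0]
}}

```text
t: 20.1
tool_pos: [0.5188, -0.264, 0.3199]
orientation: [0.063, -3.139, 0.001]
force: [0.6, 0.3, -1.5]
opening: 0.0272
gripper_force: 40.0
```

```bash
python3 g.py .2835
```

```text
20.1 [ 0.51884759 -0.26396539  0.31993651] shift mm [ 0.2  0.8 36.4] z axis [-1.9e-03 -6.0e-04 -1.0e+00] untilt deg [-0.03 -0.11  0.  ] [ 0.6  0.3 -1.5]
```

In the hole with no force; I'll lower the rest of the way.

Call:
{"fn": "drive_tool", "kwargs": {
  "moves": [20, 0, 0.5, 8, 0, 0, 0, 20, 0, 0, 10, 0, 0, 0, 20, 0, 0, 8, 0, 0, 0, 20, 0, 0, 5, 0, 0, 0, 20, 0, 0, 3, 0, 0, 0, 20, 0, 0, 1, 0, 0, 0, 20, 0, 0, 0, 0, 0, 0]
}}

```text
t: 20.8
tool_pos: [0.5187, -0.2634, 0.2849]
orientation: [0.063, -3.138, 0.0]
force: [0.2, 0.2, -1.5]
opening: 0.0273
gripper_force: 40.0
```

```bash
python3 g.py .2827
```

```text
20.8 [ 0.51865856 -0.26341552  0.28487351] shift mm [0.1 0.2 2.2] z axis [-2.5e-03 -2.0e-04 -1.0e+00] untilt deg [-0.01 -0.14  0.  ] [ 0.2  0.2 -1.5]
```

Call:
{"fn": "drive_tool", "kwargs": {
  "moves": [20, 0, 0, 1, 0, 0, 0, 20, 0, 0, 0.8, 0, 0, 0, 20, 0, 0, 0.2, 0, 0, 0]
}}

```text
t: 21.1
tool_pos: [0.5186, -0.2634, 0.2829]
orientation: [0.063, -3.139, 0.0]
force: [0.4, -0.6, -1.6]
opening: 0.0272
gripper_force: 40.0
```

Call:
{"fn": "drive_tool", "kwargs": {
  "moves": [40, 0, 0, 0, 0, 0, 0, 60, 0, 0, 0, 0, 0, 0, 80, 0, 0, 0, 0, 0, 0, 93, 0, 0, 0, 0, 0, 0, 93, 0, 0, 0, 0, 0, 0, 93, 0, 0, 0, 0, 0, 0, 93, 0, 0, 0, 0, 0, 0, 93, 0, 0, 0, 0, 0, 0]
}}

```text
t: 21.9
tool_pos: [0.5186, -0.2634, 0.2827]
orientation: [0.063, -3.138, 0.0]
force: [-0.2, -0.1, -0.6]
opening: 0.0866
gripper_force: 0.0
```

Call:
{"fn": "drive_tool", "kwargs": {
  "moves": [93, 0, 0, -10, 0, 0, 0, 93, 0, 0, -20, 0, 0, 0, 93, 0, 0, -40, 0, 0, 0, 93, 0, 0, -40, 0, 0, 0, 93, 0, 0, -30, 0, 0, 0, 93, 0, 0, 0, 0, 0, 0]
}}

```text
t: 22.5
tool_pos: [0.5198, -0.2639, 0.4301]
orientation: [-0.063, 3.135, -0.009]
force: [-0.4, -0.8, 0.4]
opening: 0.0927
gripper_force: 0.0
```

```bash
python3 - <<'E'
from plant import robot
from b import *
print(robot.read_state()["tool_pos"])
for n in("scene","top"):
    c=robot.read_camera(n);P=pts(c);hsv=cv2.cvtColor(c["color"],cv2.COLOR_RGB2HSV);H,S,V=[hsv[...,i].astype(int) for i in range(3)]
    m=(c["depth"]>0)&(H<14)&(S>150)&(V>100)&(abs(P[...,0]-.519)<.04)&(abs(P[...,1]+.263)<.04)
    if m.sum():
        t=P[m];t=t[t[:,2]>.128];print(n,m.sum(),P[m].max(0),"top",len(t),t.mean(0))
    if n=="scene":cv2.imwrite("pics/end.png",cv2.resize(c["color"][130:330,190:430,::-1],None,fx=3,fy=2.9))
E
```

```text
[ 0.51982377 -0.26388056  0.43006381]
scene 222 [ 0.5314436  -0.25118066  0.13872404] top 103 [ 0.51718776 -0.26571559  0.13459585]
top 41 [ 0.52664039 -0.25040522  0.13993226] top 41 [ 0.5142689  -0.26258113  0.13390751]
```

View pics/end.png

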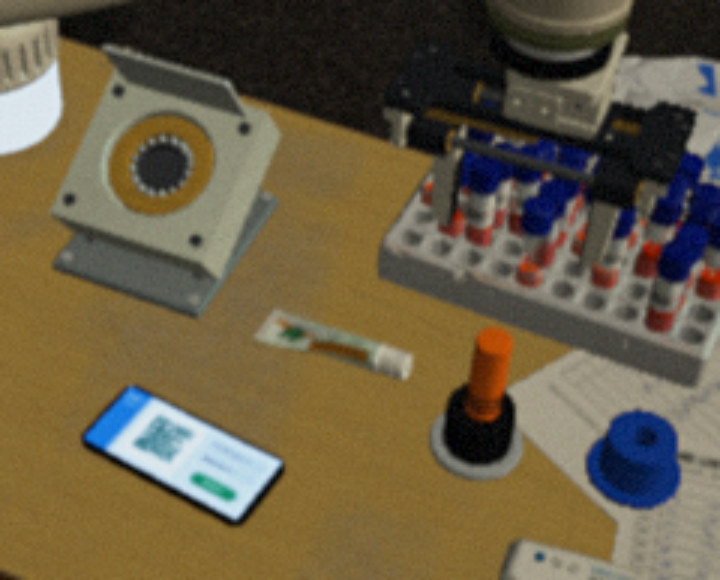

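The drift stands upright in the black stand (crop, (485,400)) with its top at the original 0.135 m. The cup is flush and sunk in its bore at (160,165), the gripper is clear, and the bystanders haven't moved.

```bash
python3 -c "
from plant import robot
print(robot.close_job())"
```

```text
the job is handed in; nothing more can be done
None
```

The job is handed in: the cup sits home and square on the shoulder (about 6.1 mm below the face, firm stops of about 15–16 N on the left and right sides), the drift stands back in its black stand, and nothing else was disturbed.

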